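# Set out the parts of a stripped drive unit

## Task

The parts of a stripped drive unit lie about the repair bench: a ball bearing, a bush, a heat sink and a short guide rail. Put each part on the white plate whose black silhouette has its shape and size, so that it stands upright as it does now and covers its silhouette, centred on it and turned the same way (either way round). Set each part down rather than dropping it, and let go of them all.

Things in the scene. Friction and masses are not known exactly. Their poses are not given: they have to be found in the camera images.
- bearing_center (a point): Ball bearing lying flat: a steel disc 52 mm in diameter, 22 mm high, with a dark seal ring and dark bore on top (solid for gripping purposes), about 0.2 kg. This point is its centre, 11 mm above its underside; z is its axis, up.
- bush_center (a point): Plain steel bush standing on end: a cylinder 32 mm in diameter, 40 mm high, with a dark bore on top, about 0.2 kg. This point is its centre, 20 mm above its underside; z is its axis, up.
- heatsink_center (a point): Aluminium heat sink, fins up: a block 44 mm (x) by 66 mm (y), 30 mm high, the seven fins running along y, about 0.12 kg. This point is its centre, 15 mm above its underside; z up. Its two long sides (facing x) are flat for gripping.
- rail_center (a point): Short steel guide rail: a bar 26 mm (x) by 100 mm (y), 24 mm high, with three dark screw holes on top, about 0.45 kg. This point is its centre, 12 mm above its underside; z up. It is the same either way round.
- plate_bearing_spot (a point): Fixed white plate lying flat on the bench, 84 x 124 mm and 6 mm thick, with a flat black silhouette at its middle: a disc 52 mm in diameter, for the ball bearing. This point is the centre of the silhouette, on the plate's top face (6 mm above the bench); z up, y along the plate's long side.
- plate_bush_spot (a point): Fixed white plate lying flat on the bench, 84 x 124 mm and 6 mm thick, with a flat black silhouette at its middle: a disc 32 mm in diameter, for the bush. This point is the centre of the silhouette, on the plate's top face (6 mm above the bench); z up, y along the plate's long side.
- plate_heatsink_spot (a point): Fixed white plate lying flat on the bench, 84 x 124 mm and 6 mm thick, with a flat black silhouette at its middle: a rectangle 44 mm (x) by 66 mm (y), for the heat sink. This point is the centre of the silhouette, on the plate's top face (6 mm above the bench); z up, y along the plate's long side, which is also the silhouette's long direction.
- plate_rail_spot (a point): Fixed white plate lying flat on the bench, 84 x 124 mm and 6 mm thick, with a flat black silhouette at its middle: a rectangle 26 mm (x) by 100 mm (y), for the guide rail. This point is the centre of the silhouette, on the plate's top face (6 mm above the bench); z up, y along the plate's long side, which is also the silhouette's long direction.
There are look-alikes about, which are no part of the job. What is shaped like the part that bears bearing_center but red is not meant. Leave any purple look-alike of the part that bears bush_center alone.

How it is judged:
By the outcome, as a careful person would: the job done as asked, in the order asked, and still so for the second after the job is handed in, with the robot touching nothing.
It also fails if it takes over 120 s, if anything falls off the work surface, if the arm or the gripper's body presses on something with over 40 N, if the wrist force passes 120 N, or if a joint passes its speed limit or range.

## Robot

A 6-joint arm with a two-finger parallel gripper is mounted at the origin on the work surface. World frame = base frame: x ahead of the robot, y to its left, z up, the work surface at z = 0. Lengths are in mm, angles in degrees, forces in N, time in s.
With the tool pointing down it reaches from about 300 to 850 mm from the base axis. Payload 4.2 kg.
Tool frame: the origin (TCP) lies midway between the tips of the shut fingers; the grasp point (between the pads) lies env.grip_depth behind it (env.grip_depth is the distance from the TCP to the grasp point, in mm); z points along the fingers, y is the direction in which the jaws open and shut (so a half turn about z gives the same grasp; the last joint's range is limited). The gripper opens to 91 mm and grips with 3 to 60 N. Pads are 32 mm wide; open, the fingers measure 118 mm over their backs; the gripper's body (76 mm by 178 mm) begins 60 mm behind the grasp point.
Start: joints at [65.374, 18.312, 89.639, -0, 72.044, -1.146], TCP at [229.099, 527.406, 213.976] pointing down, gripper open.
Joint ranges: [-177.97, 177.97], [-48.28, 115.42], [12.27, 149.76], [-77.06, 257.06], [2.81, 150.46], [-146.56, 146.56]. Speed limits (degrees/s): [147.25, 147.25, 180, 180, 180, 180].

## Interface

Orientations are given as [roll, pitch, yaw] about the fixed x, y, z axes, in that order (R = Rz(yaw) Ry(pitch) Rx(roll)).
In Python, from workcell import env, cams, spotter gives the robot as it stands.
- The arm moves only by the tool apply_moves, never from a script. Its argument "plan" is a list of rows, each an object with "jaw": the closure, from 0 (fully open) to 1 (shut); "delta_pos": the shift along the tool's x, y, z in mm, a list of three; "spin": the turn about the tool's z in rad. In form: [{"jaw": jaw, "delta_pos": [dx, dy, dz], "spin": spin}, ...]. A call has exactly 8 rows; each row is the pose to reach, as a shift and turn from the pose measured when the call began, along the tool's axes at that moment; what a row does not reach only later rows make up. A row lasts 1/8 s, in which the tool goes at most 62.5 mm and 10.7 degrees, less where a joint would pass 70% of its speed; a pose out of reach is approached as far as the arm can. A call with a gripper value outside its range is refused whole. The fingers move at their own pace and stop on an object; "squeeze" is the grip in N (left out, the last holds). Time passes only in rows, so rows that repeat a pose let the fingers close, or fill a call up. It gives the time, the measured TCP pose, the force and the opening at its end, in the units of the state.
- env.state(): the state, without advancing time (a new reading comes with each control period).
- cams.grab_frame(name): name is "scene" or "top"; returns the picture (420x560x3 uint8, red, green, blue); there is no depth.
- cams.calibration(name): a dict with "camera_matrix" (3x3 intrinsics, pixels), "rvec" (rotation vector, rad) and "tvec" (3), from world to camera coordinates, as OpenCV has them. Camera axes: x right, y down, z forward; pixel columns grow to the right and rows downward; lengths in mm; the calibration is good to about 2 mm. A picture is of the moment at which its call begins. calibration takes no time and is no camera call.
- env.job_done(): hands the job in, once; it reports no verdict.
Trained networks look in the newest picture that a camera, given by its name, has taken for a name from the list of things; names that differ only in an ending like _2 or _b are one class to them, and where a whole thing is asked for, a point or a joint stands for the part that bears it (a point fixed in the world has none). Each returns a list of dicts, best first, with "confidence" (0 to 1); they miss things now and then, are a little off and sometimes report something else, mostly with a low value. They report only what shows in the picture. A call takes as long as a camera call. They do not tell look-alikes from the thing itself.
- spotter.masks_of(camera, target): "region" (420x560 bool, what is visible of it) and "extent" ([left, top, right, bottom] in pixels, round what is visible of it).
The state is a dict: "time_s": time; "qpos": joint angles; "qvel": joint speeds; "effort": joint torques, N m; "ee_pos": TCP position; "ee_rot": TCP orientation; "force": force on the tool from outside, world axes, zero at the start; "torque": the same for the moment, N m; "gripper_width": finger opening in mm.
Only numpy, scipy, OpenCV 4.12 (cv2) and the standard library are available. Lean on these libraries where they do the work, as an engineer would, in place of code of your own. Each camera call takes 0.05 s, during which the arm holds its last target.

## Working session

There is one attempt and no reset: what is moved stays moved. The work goes in short steps, Python scripts to look and compute and a tool call to move; the robot and the scene stay as the last step left them, time stands still between calls to the robot, and variables do not carry over. Pictures are saved under pics/ and viewed, and the job is handed in when it is done.

Besides the shell and the picture viewer there is one more tool, called in YAML: its name, and indented under it one key for each argument. apply_moves: Moves the arm, as the interface text tells. Its arguments: {"type":"object","properties":{"plan":{"type":"array"},"squeeze":{"type":"number"}},"required":["plan"]}

```bash
mkdir -p pics; ls
python3 - <<'E'
from workcell import env,cams,spotter
import cv2
for n in ("top","scene"):
    im=cams.grab_frame(n); cv2.imwrite(f"pics/{n}0.png",cv2.resize(im[:,:,::-1],(800,600),interpolation=cv2.INTER_CUBIC))
    print(n,cams.calibration(n))
print(env.state(),env.grip_depth)
E
```

```text
pics
top {'camera_matrix': array([[515.93875563,   0.        , 279.78538071],
       [  0.        , 515.93875563, 206.65721242],
       [  0.        ,   0.        ,   1.        ]]), 'rvec': array([ 2.13887313, -2.18055642,  0.09272443]), 'tvec': array([  27.70519396,  540.77901603, 1443.57339235])}
scene {'camera_matrix': array([[404.53763382,   0.        , 276.40115137],
       [  0.        , 404.53763382, 211.20366288],
       [  0.        ,   0.        ,   1.        ]]), 'rvec': array([ 1.97958793,  1.17173261, -0.56207502]), 'tvec': array([-255.2423212 , -242.50159143, 1322.18599339])}
{'time_s': 0.1, 'qpos': array([ 6.53761738e+01,  1.83512258e+01,  8.96979807e+01, -3.59155709e-04,
        7.20453351e+01, -1.14481220e+00]), 'qvel': array([ 0.0071417 ,  0.01243565, -0.21692973, -0.01846579,  0.08741236,
       -0.04170996]), 'effort': array([-1.13599290e-03, -4.13335347e+01, -2.32508665e+01,  7.27897254e-02,
        4.21985413e-02, -4.06638162e-05]), 'ee_pos': array([228.89356414, 526.99383793, 213.18153041]), 'ee_rot': array([-1.79905470e+02, -1.54747079e-03,  1.56521096e+02]), 'force': array([-0.08370534,  0.25246327, -0.34431635]), 'torque': array([ 0.01472501,  0.01738895, -0.01917783]), 'gripper_width': 91.34046639672773} 18.8
```

View pics/top0.png

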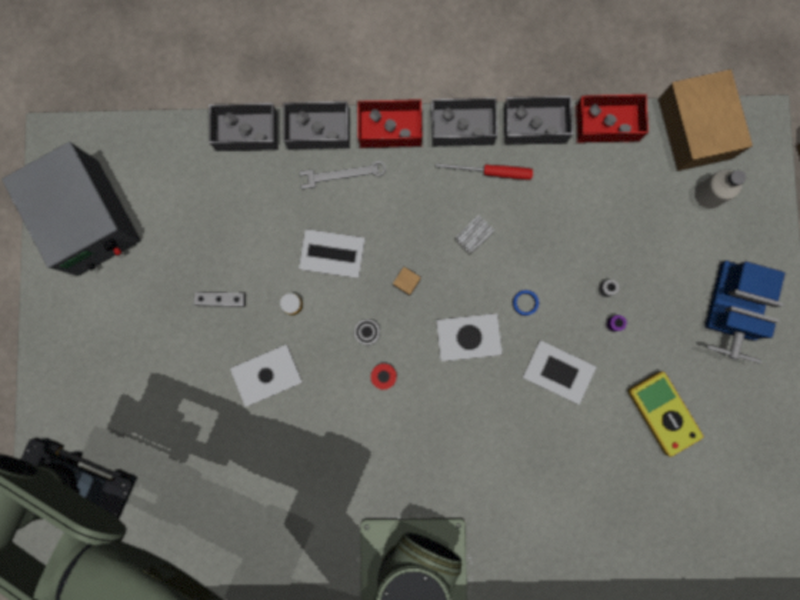

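View pics/scene0.png

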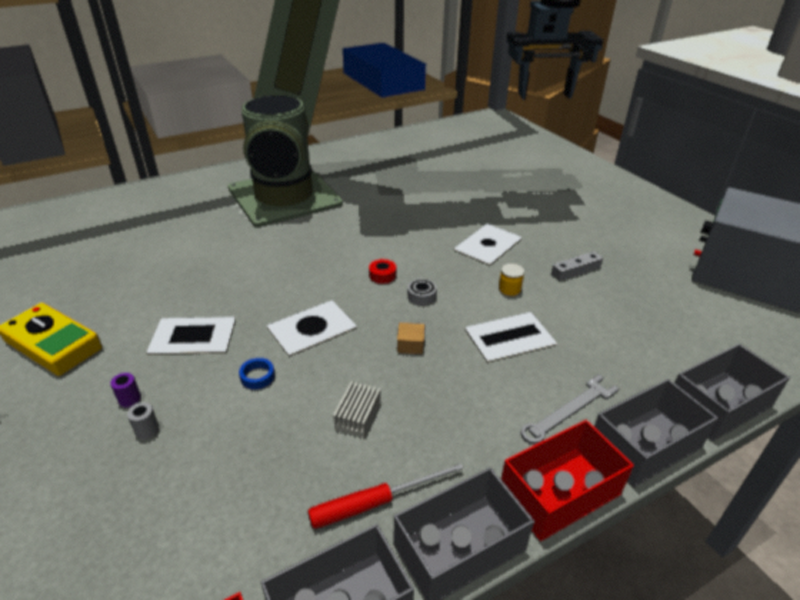

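Candidates (top picture, 800x600 px):
- **Bearing:** steel (368,331); the red one (384,376) and the blue ring (526,303) are rejected.
- **Bush:** steel (610,287); purple (617,323) is rejected, and the yellow/white jar (290,303) is not it.
- **Heat sink:** (474,234) only.
- **Rail:** (220,299) only.
- **Plates:** bearing (469,337), bush (265,376), heat sink (559,372), rail (332,253).

Run:
```python
from workcell import env,cams,spotter
import cv2,numpy as np,pickle
out={}
for n in ("top","scene"):
    im=cams.grab_frame(n); out[n]=im
    for t in ["bearing_center","bush_center","heatsink_center","rail_center","plate_bearing_spot","plate_bush_spot","plate_heatsink_spot","plate_rail_spot"]:
        r=spotter.masks_of(n,t); out[n,t]=r
        print(n,t,[(round(d['confidence'],2),[int(v) for v in d['extent']],int(d['region'].sum())) for d in r])
pickle.dump(out,open('m.pkl','wb'))
im=out['top']
c=[im[y-20:y+20,x-20:x+20] for x,y in ((257,232),(427,201),(332,164),(154,209))]
c2=[out['scene'][y-20:y+20,x-20:x+20] for x,y in ((295,204),(101,294),(250,286),(404,186))]
cv2.imwrite('pics/crops.png',cv2.resize(np.vstack([np.hstack(c),np.hstack(c2)])[:,:,::-1],(800,400),interpolation=cv2.INTER_CUBIC))
```

```text
top bearing_center [(0.54, [260, 252, 281, 273], 284), (0.51, [243, 224, 269, 239], 257)]
top bush_center [(0.48, [416, 192, 430, 207], 124)]
top heatsink_center [(0.56, [320, 152, 345, 179], 369)]
top rail_center [(0.74, [320, 151, 347, 177], 372), (0.59, [136, 204, 173, 212], 342)]
top plate_bearing_spot [(0.82, [304, 222, 350, 251], 1207), (0.5, [416, 192, 432, 206], 133)]
top plate_bush_spot [(0.89, [161, 240, 210, 281], 1195), (0.37, [304, 223, 353, 251], 1315)]
top plate_heatsink_spot [(0.88, [366, 238, 423, 285], 1254)]
top plate_rail_spot [(0.72, [211, 159, 259, 194], 1181)]
scene bearing_center [(0.86, [261, 180, 277, 202], 294), (0.62, [284, 194, 307, 212], 308)]
scene bush_center [(0.91, [76, 259, 100, 286], 393), (0.74, [91, 279, 111, 308], 420)]
scene heatsink_center [(0.72, [231, 267, 264, 306], 843)]
scene rail_center [(0.81, [387, 179, 421, 198], 461)]
scene plate_bearing_spot [(0.67, [187, 212, 251, 248], 1296)]
scene plate_bush_spot []
scene plate_heatsink_spot [(0.94, [102, 221, 163, 249], 1410)]
scene plate_rail_spot [(0.95, [327, 217, 388, 256], 1346), (0.28, [385, 176, 422, 197], 464)]
```

View pics/crops.png

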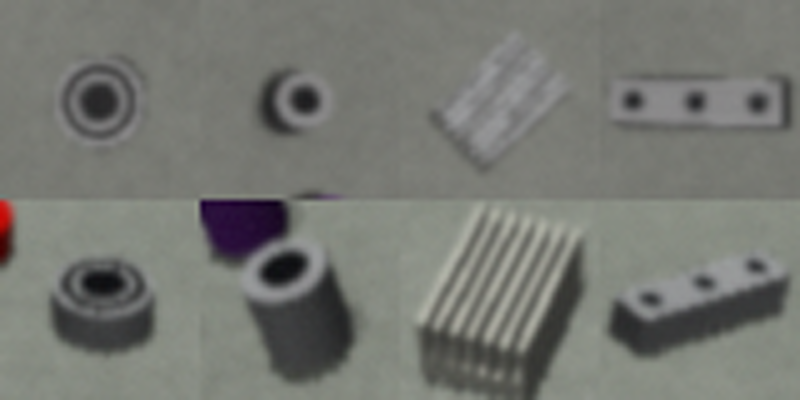

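The crops show the steel bearing, the steel bush (purple one beside it), the heat sink with its fins diagonal, and the rail lying roughly along y. Next I refine the poses by fitting models to both images.

```bash
cat > fit.py <<'E'
import numpy as np,cv2
from scipy.optimize import minimize
from workcell import cams
CAL={n:cams.calibration(n) for n in ("top","scene")}
def proj(n,P):
    c=CAL[n]; return cv2.projectPoints(np.asarray(P,float).reshape(-1,1,3),c['rvec'],c['tvec'],c['camera_matrix'],None)[0].reshape(-1,2)
def unproj(n,uv,z):
    c=CAL[n];R=cv2.Rodrigues(c['rvec'])[0];C=-R.T@c['tvec']
    d=R.T@np.linalg.inv(c['camera_matrix'])@np.array([uv[0],uv[1],1.]);return C+d*(z-C[2])/d[2]
def rect(a,b): return np.array([[-a,-b],[a,-b],[a,b],[-a,b]])/2.
def circ(d): 
    t=np.linspace(0,2*np.pi,48,endpoint=False); return np.c_[np.cos(t),np.sin(t)]*d/2
# layers: list of (kind, outline, z0,z1) ; painted in order
S={'bearing':[('hull',circ(52),0,22),('face',circ(52),22),('face',circ(42),22),('face',circ(36),22),('face',circ(24),22)],
'bush':[('hull',circ(32),0,40),('face',circ(32),40),('face',circ(18),40)],
'heatsink':[('hull',rect(44,66),0,30),('face',rect(44,66),30)],
'rail':[('hull',rect(26,100),0,24),('face',rect(26,100),24)]}
PL={'bearing':circ(52),'bush':circ(32),'heatsink':rect(44,66),'rail':rect(26,100)}
for k,v in PL.items(): S['plate_'+k]=[('hull',rect(84,124),0,6),('face',rect(84,124),6),('face',v,6)]
SS=8
def polys(n,key,p,z0):
    c,s=np.cos(p[2]),np.sin(p[2]);R=np.array([[c,-s],[s,c]]);o=[]
    for L in S[key]:
        xy=L[1]@R.T+p[:2]
        if L[0]=='hull':
            P=np.vstack([np.c_[xy,np.full(len(xy),z0+z)] for z in L[2:]]); o.append(cv2.convexHull(proj(n,P).astype(np.float32)).reshape(-1,2))
        else: o.append(proj(n,np.c_[xy,np.full(len(xy),z0+L[2])]))
    return o
def cost(p,im,n,key,z0,box):
    x0,y0,x1,y1=box;w,h=x1-x0,y1-y0
    lab=np.zeros((h*SS,w*SS),np.uint8);po=polys(n,key,p,z0)
    for i,q in enumerate(po):
        cv2.fillPoly(lab,[np.round(((q+0.5-[x0,y0])*SS-0.5)*16).astype(np.int32)],i+1,shift=4)
    A=np.stack([cv2.GaussianBlur(cv2.resize((lab==i).astype(np.float32),(w,h),interpolation=cv2.INTER_AREA),(0,0),0.6).ravel() for i in range(len(po)+1)],1)
    Y=im[y0:y1,x0:x1].reshape(-1,3).astype(np.float32)
    B=np.linalg.lstsq(A,Y,rcond=None)[0];r=A@B-Y
    return np.mean(np.minimum(np.abs(r),40)**2)
def fit(im,n,key,p0,z0=0,pad=4,yaw=True):
    q=np.vstack(polys(n,key,p0,z0));a=np.floor(q.min(0)-pad).astype(int);b=np.ceil(q.max(0)+pad+1).astype(int)
    a=np.maximum(a,0);b=np.minimum(b,[560,420]);box=(*a,*b);best=None
    sym=key in('bearing','bush')
    yaws=[p0[2]] if (sym or not yaw) else p0[2]+np.radians([-12,-6,0,6,12])
    for y in yaws:
        f=lambda v:cost(np.array([v[0],v[1],p0[2] if sym else v[2]/50.]),im,n,key,z0,box)
        v0=np.array([p0[0],p0[1],y*50]);sx=np.vstack([v0,v0+[6,0,0],v0+[0,6,0],v0+[0,0,5]])
        r=minimize(f,v0,method='Nelder-Mead',options=dict(initial_simplex=sx,xatol=.05,fatol=1e-3,maxiter=300))
        if best is None or r.fun<best.fun: best=r
    return np.array([best.x[0],best.x[1],best.x[2]/50]),best.fun
E
cat > a.py <<'E'
from fit import *
import pickle
o=pickle.load(open('m.pkl','rb'))
pk={'bearing':(257.5,231.5),'bush':(427,201),'heatsink':(331.5,164),'rail':(153.5,209),'plate_bearing':(328.5,236),'plate_bush':(185.5,262.5),'plate_heatsink':(391.5,260.5),'plate_rail':(232,177.5)}
h={'bearing':22,'bush':40,'heatsink':30,'rail':24}
yaw0={'heatsink':None,'rail':0,'plate_bearing':3,'plate_bush':17,'plate_heatsink':-22,'plate_rail':-7}
res={}
for k in pk:
    p=unproj('top',pk[k],h.get(k,6))[:2]
    ys=np.radians([yaw0[k]] if yaw0.get(k) is not None else ([-45,45,-30,30] if k=='heatsink' else [0]))
    for n in ('top','scene'):
        b=min((fit(o[n],n,k,np.array([*p,y])) for y in ys),key=lambda t:t[1])
        res[k,n]=b[0];print(k,n,b[0][:2].round(1),np.degrees(b[0][2]).round(1),'cost',round(b[1],1))
pickle.dump(res,open('r.pkl','wb'))
for n in ('top','scene'):
    v=cv2.resize(o[n],None,fx=4,fy=4,interpolation=cv2.INTER_CUBIC)[:,:,::-1].copy()
    for k in pk:
        for q in polys(n,k,res[k,n],0): cv2.polylines(v,[np.round((q+.5)*4-.5).astype(int)],True,(0,255,0),1)
    c=[]
    for k in pk:
        u=np.round(proj(n,[*res[k,n][:2],10])[0]*4).astype(int);u=np.clip(u,100,None);c.append(v[u[1]-100:u[1]+100,u[0]-100:u[0]+100])
    cv2.imwrite(f'pics/fit_{n}.png',np.vstack([np.hstack(c[:4]),np.hstack(c[4:])]))
E
python3 a.py
```

```text
bearing top [470.9  85.7] 0.7 cost 30.5
bearing scene [474.   83.8] 0.4 cost 35.4
bush top [ 549.2 -399.2] 2.9 cost 37.9
bush scene [ 551.9 -400.5] -0.4 cost 429.0
heatsink top [ 662.9 -135.3] 42.3 cost 22.0
heatsink scene [ 668.  -135.5] 42.5 cost 148.9
rail top [541.7 383. ] -1.2 cost 112.3
rail scene [546.7 379.3] -2.2 cost 59.7
plate_bearing top [ 456.8 -119.6] 5.3 cost 23.5
plate_bearing scene [ 460.  -120.9] 5.1 cost 42.6
plate_bush top [387.8 291. ] 22.5 cost 75.6
plate_bush scene [391.  288.6] 21.8 cost 394.6
plate_heatsink top [ 383.6 -298.2] -26.9 cost 17.2
plate_heatsink scene [ 386.7 -299.4] -26.8 cost 54.4
plate_rail top [633.4 156.2] -9.7 cost 29.7
plate_rail scene [635.7 154.4] -9.7 cost 46.6
```

View pics/fit_top.png

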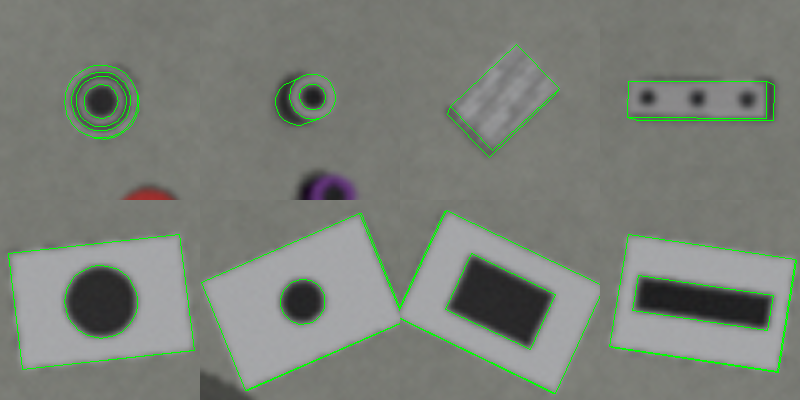

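View pics/fit_scene.png

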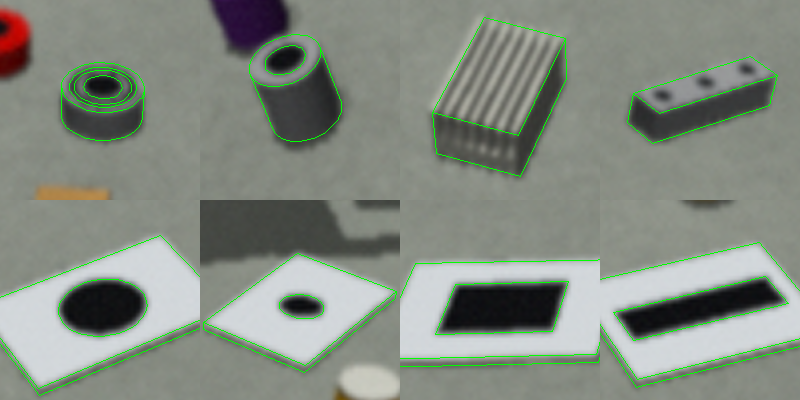

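Both fits sit on their outlines, and the two cameras differ by a steady (3,-1.5) mm, so I use the mean frame. I start with the bearing, jaws along y.

```bash
cat > d.py <<'E'
import sys,numpy as np
from workcell import env
from scipy.spatial.transform import Rotation as R
def go(x,y,z,yaw):
    s=env.state();M=R.from_euler('xyz',s['ee_rot'],degrees=True).as_matrix()
    d=M.T@(np.array([x,y,z])-s['ee_pos']);sp=-((yaw-s['ee_rot'][2]+180)%360-180)
    print('t',s['time_s'],'pos',s['ee_pos'].round(1),s['ee_rot'].round(2),'F',s['force'].round(1),'w',round(s['gripper_width'],1),'q6',s['qpos'][5].round(0))
    print('delta',d.round(1),'spin',np.radians(sp).round(4),'jaw',)
if __name__=='__main__': go(*map(float,sys.argv[1:5]))
E
python3 d.py 472.5 84.8 120 180
```

```text
t 1.0 pos [229.1 527.4 214. ] [179.99  -0.   156.52] F [ 0.3 -0.3 -0.4] w 91.3 q6 -1.0
delta [-399.6 -309.    94. ] spin -0.4098 jaw
```

apply_moves:
  plan:
    - {"jaw": 0,"delta_pos": [-399.6,-309,94],"spin": -0.41}
    - {"jaw": 0,"delta_pos": [-399.6,-309,94],"spin": -0.41}
    - {"jaw": 0,"delta_pos": [-399.6,-309,94],"spin": -0.41}
    - {"jaw": 0,"delta_pos": [-399.6,-309,94],"spin": -0.41}
    - {"jaw": 0,"delta_pos": [-399.6,-309,94],"spin": -0.41}
    - {"jaw": 0,"delta_pos": [-399.6,-309,94],"spin": -0.41}
    - {"jaw": 0,"delta_pos": [-399.6,-309,94],"spin": -0.41}
    - {"jaw": 0,"delta_pos": [-399.6,-309,94],"spin": -0.41}

```text
time_s: 2.0
ee_pos: [465.0, 98.5, 123.3]
ee_rot: [180.0, 0.1, -180.0]
force: [0.6, 0.5, 0.6]
gripper_width: 91.0
```

```bash
python3 d.py 472.5 84.8 5 180
```

```text
t 2.0 pos [465.   98.5 123.3] [ 1.7997e+02  7.0000e-02 -1.7999e+02] F [0.6 0.5 0.6] w 91.0 q6 -79.0
delta [ -7.3 -13.8 118.3] spin 0.0002 jaw
```

apply_moves:
  plan:
    - {"jaw": 0,"delta_pos": [-7.3,-13.8,10],"spin": 0}
    - {"jaw": 0,"delta_pos": [-7.3,-13.8,40],"spin": 0}
    - {"jaw": 0,"delta_pos": [-7.3,-13.8,70],"spin": 0}
    - {"jaw": 0,"delta_pos": [-7.3,-13.8,95],"spin": 0}
    - {"jaw": 0,"delta_pos": [-7.3,-13.8,110],"spin": 0}
    - {"jaw": 0,"delta_pos": [-7.3,-13.8,118.3],"spin": 0}
    - {"jaw": 0,"delta_pos": [-7.3,-13.8,118.3],"spin": 0}
    - {"jaw": 0,"delta_pos": [-7.3,-13.8,118.3],"spin": 0}

```text
time_s: 3.0
ee_pos: [472.9, 85.1, 5.5]
ee_rot: [180.0, 0.1, -180.0]
force: [-0.3, 0.2, 0.3]
gripper_width: 90.8
```

```bash
python3 d.py 472.5 84.8 5 180
python3 - <<'E'
from workcell import cams
import cv2
im=cams.grab_frame("scene");cv2.imwrite('pics/s1.png',cv2.resize(im[140:260,220:370,::-1],(750,600),interpolation=cv2.INTER_CUBIC))
E
```

```text
t 3.0 pos [472.9  85.1   5.5] [ 1.7996e+02  1.5000e-01 -1.7998e+02] F [-0.3  0.2  0.3] w 90.8 q6 -81.0
delta [ 0.4 -0.3  0.5] spin 0.0003 jaw
```

View pics/s1.png

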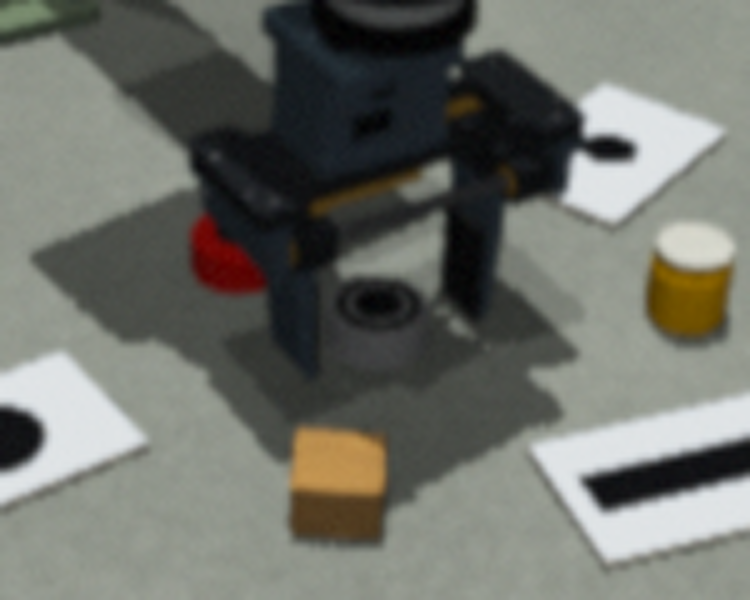

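The bearing (crop px 378,325) is centred between the fingers, so I close on it.

apply_moves:
  plan:
    - {"jaw": 1,"delta_pos": [0,0,0],"spin": 0}
    - {"jaw": 1,"delta_pos": [0,0,0],"spin": 0}
    - {"jaw": 1,"delta_pos": [0,0,0],"spin": 0}
    - {"jaw": 1,"delta_pos": [0,0,0],"spin": 0}
    - {"jaw": 1,"delta_pos": [0,0,0],"spin": 0}
    - {"jaw": 1,"delta_pos": [0,0,0],"spin": 0}
    - {"jaw": 1,"delta_pos": [0,0,0],"spin": 0}
    - {"jaw": 1,"delta_pos": [0,0,0],"spin": 0}
  squeeze: 25

```text
time_s: 4.05
ee_pos: [473.0, 85.0, 5.6]
ee_rot: [180.0, 0.2, -180.0]
force: [-0.3, -0.1, 1.4]
gripper_width: 51.3
```

```bash
cat > look.py <<'E'
# look.py pic part x y yaw z0 : fit part in both
from fit import *
import sys
k=sys.argv[1];x,y,yaw,z0=map(float,sys.argv[2:6])
v=[]
for n in ('top','scene'):
    im=cams.grab_frame(n)
    for kk in ([k] if len(sys.argv)<7 else sys.argv[6].split(',')):
        p,c=fit(im,n,kk,np.array([x,y,np.radians(yaw)]),z0 if not kk.startswith('plate') else 0); print(n,kk,p[:2].round(1),np.degrees(p[2]).round(1),'cost',round(c,1))
    u=np.round(proj(n,[x,y,z0+10])[0]).astype(int);a=np.maximum(u-40,0)
    w=cv2.resize(im[a[1]:a[1]+80,a[0]:a[0]+80,::-1],None,fx=5,fy=5,interpolation=cv2.INTER_CUBIC)
    for q in polys(n,k,p,z0): cv2.polylines(w,[np.round((q-a+.5)*5-.5).astype(int)],True,(0,255,0),1)
    v.append(w[:400,:400])
import time
f=f'pics/look_{int(time.time())}.png';cv2.imwrite(f,np.hstack(v));print(f)
E
python3 look.py bearing 472.9 85 0 0; python3 d.py 472.5 84.8 130 180
```

```text
top bearing [491.8  98.8] -23.4 cost 275.8
scene bearing [473.3  84.6] 0.9 cost 372.8
pics/look_1796583581.png
t 4.15 pos [473.   84.9   5.6] [ 1.7996e+02  1.6000e-01 -1.7998e+02] F [-0.4 -0.8  1.2] w 51.6 q6 -81.0
delta [ 1.000e-01 -1.000e-01 -1.244e+02] spin 0.0003 jaw
```

apply_moves:
  plan:
    - {"jaw": 1,"delta_pos": [0,0,-15],"spin": 0}
    - {"jaw": 1,"delta_pos": [0,0,-55],"spin": 0}
    - {"jaw": 1,"delta_pos": [3,-40,-75],"spin": 0}
    - {"jaw": 1,"delta_pos": [7,-90,-75],"spin": 0}
    - {"jaw": 1,"delta_pos": [10,-145,-75],"spin": 0}
    - {"jaw": 1,"delta_pos": [14.1,-205.2,-75],"spin": 0}
    - {"jaw": 1,"delta_pos": [14.1,-205.2,-75],"spin": 0}
    - {"jaw": 1,"delta_pos": [14.1,-205.2,-75],"spin": 0}

```text
time_s: 5.15
ee_pos: [458.3, -119.9, 80.1]
ee_rot: [179.9, 0.1, 179.9]
force: [0.2, 0.6, -1.4]
gripper_width: 51.3
```

```bash
python3 look.py bearing 458.9 -120.2 0 75;python3 d.py 458.9 -120.2 12 180
```

```text
top bearing [ 478.8 -134.8] -10.0 cost 223.2
scene bearing [ 458.  -133.1] 5.4 cost 399.2
pics/look_1796583602.png
t 5.25 pos [ 458.5 -119.    80.2] [ 1.7993e+02  1.1000e-01 -1.7990e+02] F [ 0.4  0.7 -1.4] w 51.2 q6 -106.0
delta [-0.2 -1.3 68.2] spin 0.0017 jaw
```

apply_moves:
  plan:
    - {"jaw": 1,"delta_pos": [-0.3,-1.2,20],"spin": 0}
    - {"jaw": 1,"delta_pos": [-0.3,-1.2,40],"spin": 0}
    - {"jaw": 1,"delta_pos": [-0.3,-1.2,55],"spin": 0}
    - {"jaw": 1,"delta_pos": [-0.3,-1.2,62],"spin": 0}
    - {"jaw": 1,"delta_pos": [-0.3,-1.2,66],"spin": 0}
    - {"jaw": 1,"delta_pos": [-0.3,-1.2,68],"spin": 0}
    - {"jaw": 1,"delta_pos": [-0.3,-1.2,68],"spin": 0}
    - {"jaw": 1,"delta_pos": [-0.3,-1.2,68],"spin": 0}

```text
time_s: 6.25
ee_pos: [459.2, -120.2, 12.5]
ee_rot: [179.9, 0.2, -179.9]
force: [0.9, -0.2, -1.6]
gripper_width: 51.2
```

```bash
for i in 1 2 3; do python3 d.py 458.9 -120.2 11.6 180; done;python3 look.py bearing 458.9 -120.2 0 6
```

```text
t 6.25 pos [ 459.2 -120.2   12.5] [ 1.7994e+02  1.6000e-01 -1.7991e+02] F [ 0.9 -0.2 -1.6] w 51.2 q6 -106.0
delta [0.3 0.  0.9] spin 0.0016 jaw
t 6.25 pos [ 459.2 -120.2   12.5] [ 1.7994e+02  1.6000e-01 -1.7991e+02] F [ 0.9 -0.2 -1.6] w 51.2 q6 -106.0
delta [0.3 0.  0.9] spin 0.0016 jaw
t 6.25 pos [ 459.2 -120.2   12.5] [ 1.7994e+02  1.6000e-01 -1.7991e+02] F [ 0.9 -0.2 -1.6] w 51.2 q6 -106.0
delta [0.3 0.  0.9] spin 0.0016 jaw
top bearing [ 478.1 -135.9] -4.7 cost 291.7
scene bearing [ 450.2 -127. ] 7.6 cost 545.5
pics/look_1796583626.png
```

Still held, about 0.9 mm up. I lower 1 mm, release and retreat.

apply_moves:
  plan:
    - {"jaw": 1,"delta_pos": [0,0,0.8],"spin": 0}
    - {"jaw": 1,"delta_pos": [0,0,1.1],"spin": 0}
    - {"jaw": 1,"delta_pos": [0,0,1.1],"spin": 0}
    - {"jaw": 0,"delta_pos": [0,0,1.1],"spin": 0}
    - {"jaw": 0,"delta_pos": [0,0,1.1],"spin": 0}
    - {"jaw": 0,"delta_pos": [0,0,1.1],"spin": 0}
    - {"jaw": 0,"delta_pos": [0,0,-30],"spin": 0}
    - {"jaw": 0,"delta_pos": [0,0,-90],"spin": 0}

```text
time_s: 7.35
ee_pos: [457.2, -119.9, 101.6]
ee_rot: [179.8, -0.2, -179.9]
force: [1.0, -0.3, 0.2]
gripper_width: 91.1
```

```bash
python3 d.py 550.6 -399.9 120 180
```

```text
t 7.35 pos [ 457.2 -119.9  101.6] [ 179.84   -0.18 -179.91] F [ 1.  -0.3  0.2] w 91.1 q6 -106.0
delta [ -92.9 -280.1  -19.5] spin 0.0015 jaw
```

apply_moves:
  plan:
    - {"jaw": 0,"delta_pos": [-10,-30,-19],"spin": 0}
    - {"jaw": 0,"delta_pos": [-30,-85,-19],"spin": 0}
    - {"jaw": 0,"delta_pos": [-50,-140,-19],"spin": 0}
    - {"jaw": 0,"delta_pos": [-70,-195,-19],"spin": 0}
    - {"jaw": 0,"delta_pos": [-85,-250,-19],"spin": 0}
    - {"jaw": 0,"delta_pos": [-93,-280,-19],"spin": 0}
    - {"jaw": 0,"delta_pos": [-93,-280,-19],"spin": 0}
    - {"jaw": 0,"delta_pos": [-93,-280,-19],"spin": 0}

```text
time_s: 8.35
ee_pos: [550.2, -398.7, 119.0]
ee_rot: [179.8, -0.2, -179.9]
force: [-0.7, -0.4, -0.0]
gripper_width: 91.6
```

```bash
python3 look.py bearing 458.9 -120.2 5 6 plate_bearing,bearing; python3 d.py 550.6 -399.9 5 180
```

```text
top plate_bearing [ 457.  -119.1] 3.9 cost 509.2
top bearing [ 456.4 -119. ] 7.7 cost 275.5
scene plate_bearing [ 386.4 -109.8] 36.5 cost 598.3
scene bearing [ 458.3 -120.3] 8.0 cost 661.9
pics/look_1796583658.png
t 8.45 pos [ 550.5 -398.3  119.6] [ 179.79   -0.21 -179.85] F [ 0.2 -0.2  0.4] w 91.0 q6 -127.0
delta [ -0.6  -2.  114.6] spin 0.0026 jaw
```

```bash
echo
```

```text
(no output)
```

View pics/look_1796583658.png

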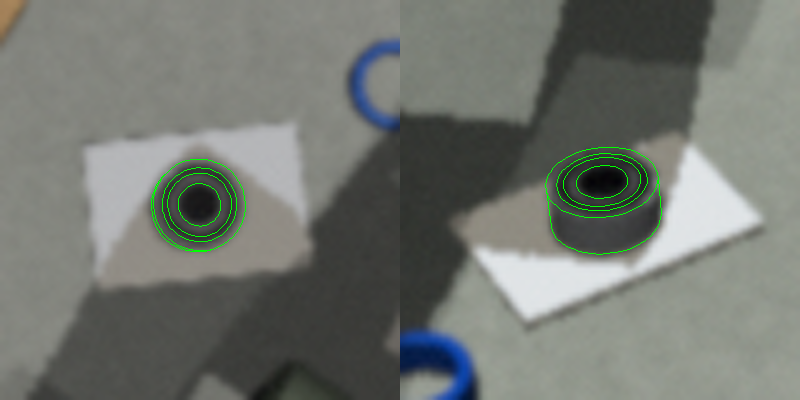

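The bearing sits on its silhouette within about 1 mm, though shadow makes the plate fit poor here. Now down on the bush.

apply_moves:
  plan:
    - {"jaw": 0,"delta_pos": [-0.3,-1.5,10],"spin": 0}
    - {"jaw": 0,"delta_pos": [-0.3,-1.5,40],"spin": 0}
    - {"jaw": 0,"delta_pos": [-0.3,-1.5,70],"spin": 0}
    - {"jaw": 0,"delta_pos": [-0.3,-1.5,95],"spin": 0}
    - {"jaw": 0,"delta_pos": [-0.3,-1.5,110],"spin": 0}
    - {"jaw": 0,"delta_pos": [-0.3,-1.5,114],"spin": 0}
    - {"jaw": 0,"delta_pos": [-0.3,-1.5,114],"spin": 0}
    - {"jaw": 0,"delta_pos": [-0.3,-1.5,114],"spin": 0}

```text
time_s: 9.45
ee_pos: [550.9, -399.9, 6.7]
ee_rot: [179.9, -0.1, -179.9]
force: [-0.6, 0.5, 0.5]
gripper_width: 91.0
```

apply_moves:
  plan:
    - {"jaw": 1,"delta_pos": [0,0,0],"spin": 0}
    - {"jaw": 1,"delta_pos": [0,0,0],"spin": 0}
    - {"jaw": 1,"delta_pos": [0,0,0],"spin": 0}
    - {"jaw": 1,"delta_pos": [0,0,0],"spin": 0}
    - {"jaw": 1,"delta_pos": [0,0,0],"spin": 0}
    - {"jaw": 1,"delta_pos": [0,0,0],"spin": 0}
    - {"jaw": 1,"delta_pos": [0,0,0],"spin": 0}
    - {"jaw": 1,"delta_pos": [0,0,0],"spin": 0}

```text
time_s: 10.45
ee_pos: [551.0, -400.0, 6.7]
ee_rot: [179.9, -0.1, -179.8]
force: [0.6, -0.8, -0.3]
gripper_width: 31.6
```

```bash
python3 d.py 389.3 289.9 100 180
```

```text
t 10.45 pos [ 551.  -400.     6.7] [ 1.7988e+02 -1.1000e-01 -1.7985e+02] F [ 0.6 -0.8 -0.3] w 31.6 q6 -127.0
delta [160.1 690.5 -91.5] spin 0.0026 jaw
```

apply_moves:
  plan:
    - {"jaw": 1,"delta_pos": [0,0,-15],"spin": 0}
    - {"jaw": 1,"delta_pos": [0,0,-55],"spin": 0}
    - {"jaw": 1,"delta_pos": [5,25,-95],"spin": 0}
    - {"jaw": 1,"delta_pos": [18,75,-110],"spin": 0}
    - {"jaw": 1,"delta_pos": [32,130,-110],"spin": 0}
    - {"jaw": 1,"delta_pos": [45,185,-110],"spin": 0}
    - {"jaw": 1,"delta_pos": [58,240,-110],"spin": 0}
    - {"jaw": 1,"delta_pos": [70,295,-110],"spin": 0}

```text
time_s: 11.45
ee_pos: [479.8, -103.7, 118.4]
ee_rot: [179.9, -0.0, -179.9]
force: [0.4, -1.1, -2.5]
gripper_width: 31.4
```

```bash
python3 d.py 389.7 289.9 80 180
```

```text
t 11.45 pos [ 479.8 -103.7  118.4] [ 1.7988e+02 -4.0000e-02 -1.7988e+02] F [ 0.4 -1.1 -2.5] w 31.4 q6 -104.0
delta [ 89.3 393.7  39.3] spin 0.0021 jaw
```

apply_moves:
  plan:
    - {"jaw": 1,"delta_pos": [12,55,0],"spin": 0.002}
    - {"jaw": 1,"delta_pos": [25,112,0],"spin": 0.002}
    - {"jaw": 1,"delta_pos": [38,170,0],"spin": 0.002}
    - {"jaw": 1,"delta_pos": [52,228,0],"spin": 0.002}
    - {"jaw": 1,"delta_pos": [65,285,0],"spin": 0.002}
    - {"jaw": 1,"delta_pos": [80,345,10],"spin": 0.002}
    - {"jaw": 1,"delta_pos": [89.3,393.7,30],"spin": 0.002}
    - {"jaw": 1,"delta_pos": [89.3,393.7,39],"spin": 0.002}

```text
time_s: 12.45
ee_pos: [388.8, 292.8, 80.2]
ee_rot: [179.8, -0.0, -179.7]
force: [0.9, -1.1, -2.0]
gripper_width: 31.5
```

```bash
python3 d.py 389.7 289.9 14 180
```

```text
t 12.45 pos [388.8 292.8  80.2] [ 1.7983e+02 -3.0000e-02 -1.7972e+02] F [ 0.9 -1.1 -2. ] w 31.5 q6 -55.0
delta [-0.9 -3.1 66.2] spin 0.005 jaw
```

apply_moves:
  plan:
    - {"jaw": 1,"delta_pos": [-0.9,-3.0,0],"spin": 0.005}
    - {"jaw": 1,"delta_pos": [-0.9,-3.0,20],"spin": 0.005}
    - {"jaw": 1,"delta_pos": [-0.9,-3.0,40],"spin": 0.005}
    - {"jaw": 1,"delta_pos": [-0.9,-3.0,55],"spin": 0.005}
    - {"jaw": 1,"delta_pos": [-0.9,-3.0,62],"spin": 0.005}
    - {"jaw": 1,"delta_pos": [-0.9,-3.0,65],"spin": 0.005}
    - {"jaw": 1,"delta_pos": [-0.9,-3.0,66],"spin": 0.005}
    - {"jaw": 1,"delta_pos": [-0.9,-3.0,66],"spin": 0.005}

```text
time_s: 13.45
ee_pos: [390.0, 290.1, 14.7]
ee_rot: [179.8, 0.0, 180.0]
force: [0.4, -0.4, -2.9]
gripper_width: 31.8
```

```bash
python3 d.py 389.7 289.9 12.7 180
```

```text
t 13.45 pos [390.  290.1  14.7] [1.7979e+02 2.0000e-02 1.7999e+02] F [ 0.4 -0.4 -2.9] w 31.8 q6 -55.0
delta [ 0.3 -0.2  2. ] spin -0.0002 jaw
```

apply_moves:
  plan:
    - {"jaw": 1,"delta_pos": [0.2,-0.2,1.2],"spin": 0}
    - {"jaw": 1,"delta_pos": [0.2,-0.2,2.2],"spin": 0}
    - {"jaw": 1,"delta_pos": [0.2,-0.2,2.2],"spin": 0}
    - {"jaw": 0,"delta_pos": [0.2,-0.2,2.2],"spin": 0}
    - {"jaw": 0,"delta_pos": [0.2,-0.2,2.2],"spin": 0}
    - {"jaw": 0,"delta_pos": [0.2,-0.2,2.2],"spin": 0}
    - {"jaw": 0,"delta_pos": [0.2,-0.2,-30],"spin": 0}
    - {"jaw": 0,"delta_pos": [0.2,-0.2,-90],"spin": 0}

```text
time_s: 14.45
ee_pos: [388.4, 288.6, 103.9]
ee_rot: [180.0, -0.3, 180.0]
force: [1.4, 0.9, 0.0]
gripper_width: 78.1
```

```bash
python3 d.py 666 -135.7 130 132.4
```

```text
t 14.45 pos [388.4 288.6 103.9] [179.98  -0.25 179.99] F [1.4 0.9 0. ] w 78.1 q6 -55.0
delta [-277.5 -424.2  -27.4] spin 0.8307 jaw
```

apply_moves:
  plan:
    - {"jaw": 0,"delta_pos": [-30,-45,-28],"spin": 0.1}
    - {"jaw": 0,"delta_pos": [-65,-95,-28],"spin": 0.22}
    - {"jaw": 0,"delta_pos": [-100,-150,-28],"spin": 0.34}
    - {"jaw": 0,"delta_pos": [-135,-205,-28],"spin": 0.46}
    - {"jaw": 0,"delta_pos": [-170,-260,-28],"spin": 0.58}
    - {"jaw": 0,"delta_pos": [-205,-315,-28],"spin": 0.7}
    - {"jaw": 0,"delta_pos": [-235,-365,-28],"spin": 0.8}
    - {"jaw": 0,"delta_pos": [-262,-400,-28],"spin": 0.83}

```text
time_s: 15.45
ee_pos: [651.2, -114.0, 130.4]
ee_rot: [-179.8, -0.2, 132.3]
force: [-0.4, 1.3, -1.0]
gripper_width: 91.3
```

```bash
python3 look.py bush 389.7 289.9 20 6 plate_bush,bush;python3 look.py bearing 458.9 -120.2 5 6 plate_bearing,bearing; python3 look.py heatsink 665.5 -135.4 42.4 0; python3 d.py 665.5 -135.4 100 132.4
```

```text
top plate_bush [388.1 290.9] 22.1 cost 43.0
top bush [388.9 291.6] 22.3 cost 49.4
scene plate_bush [391.2 289. ] 21.9 cost 290.0
scene bush [390.1 289.7] 22.7 cost 893.4
pics/look_1796583760.png
top plate_bearing [ 442.3 -116.8] -3.1 cost 23.0
top bearing [ 443.2 -127.3] 17.4 cost 1.0
scene plate_bearing [ 461.4 -165.3] 71.8 cost 734.4
scene bearing [ 460.9 -103. ] -5.6 cost 915.8
pics/look_1796583770.png
top heatsink [ 698.1 -130.6] -0.7 cost 439.3
scene heatsink [ 674.  -152.1] 43.3 cost 194.2
pics/look_1796583777.png
t 15.75 pos [ 649.7 -110.6  130.4] [-179.8    -0.26  132.48] F [ 0.7 -0.4  0.5] w 91.4 q6 -53.0
delta [-29.1  -5.   30.3] spin 0.0013 jaw
```

apply_moves:
  plan:
    - {"jaw": 0,"delta_pos": [-20,-5,20],"spin": 0.001}
    - {"jaw": 0,"delta_pos": [-29,-5,40],"spin": 0.001}
    - {"jaw": 0,"delta_pos": [-29,-5,50],"spin": 0.001}
    - {"jaw": 0,"delta_pos": [-29,-5,70],"spin": 0.001}
    - {"jaw": 0,"delta_pos": [-29,-5,95],"spin": 0.001}
    - {"jaw": 0,"delta_pos": [-29,-5,115],"spin": 0.001}
    - {"jaw": 0,"delta_pos": [-29,-5,124.5],"spin": 0.001}
    - {"jaw": 0,"delta_pos": [-29,-5,124.5],"spin": 0.001}

```text
time_s: 16.75
ee_pos: [664.4, -135.0, 5.0]
ee_rot: [-179.7, -0.3, 132.4]
force: [-0.5, 0.5, 0.3]
gripper_width: 91.3
```

```bash
python3 d.py 665.5 -135.4 5 132.4;  python3 look.py heatsink 665.5 -135.4 42.4 0
```

```text
t 16.75 pos [ 664.4 -135.     5. ] [-179.74   -0.33  132.43] F [-0.5  0.5  0.3] w 91.3 q6 -55.0
delta [-1.1  0.6 -0. ] spin 0.0004 jaw
top heatsink [ 680.1 -142.9] -14.2 cost 272.8
scene heatsink [ 679.4 -153.9] 45.0 cost 220.9
pics/look_1796583796.png
```

apply_moves:
  plan:
    - {"jaw": 1,"delta_pos": [-0.8,0.3,0],"spin": 0}
    - {"jaw": 1,"delta_pos": [-0.8,0.3,0],"spin": 0}
    - {"jaw": 1,"delta_pos": [-0.8,0.3,0],"spin": 0}
    - {"jaw": 1,"delta_pos": [-0.8,0.3,0],"spin": 0}
    - {"jaw": 1,"delta_pos": [-0.8,0.3,0],"spin": 0}
    - {"jaw": 1,"delta_pos": [-0.8,0.3,0],"spin": 0}
    - {"jaw": 1,"delta_pos": [-0.8,0.3,0],"spin": 0}
    - {"jaw": 1,"delta_pos": [-0.8,0.3,0],"spin": 0}

```text
time_s: 17.85
ee_pos: [666.0, -135.7, 6.4]
ee_rot: [-179.8, -0.2, 132.4]
force: [-0.9, 0.1, 0.5]
gripper_width: 44.0
```

```bash
python3 d.py 385.2 -298.8 120 63.1
python3 - <<'E'
from workcell import cams
import cv2
im=cams.grab_frame("scene");cv2.imwrite('pics/s2.png',cv2.resize(im[210:330,170:320,::-1],(750,600),interpolation=cv2.INTER_CUBIC))
E
```

```text
t 17.85 pos [ 666.  -135.7    6.4] [-179.82   -0.21  132.42] F [-0.9  0.1  0.5] w 44.0 q6 -55.0
delta [  69.4 -317.6 -112.3] spin 1.2099 jaw
```

View pics/s2.png

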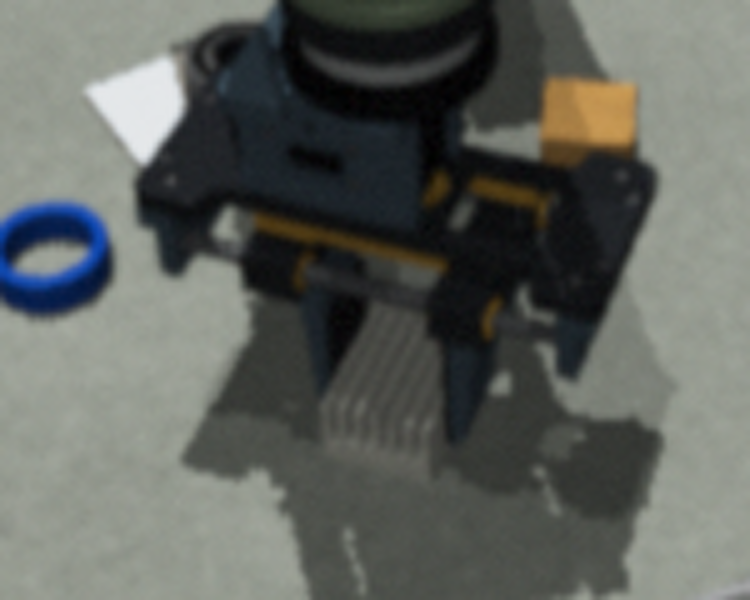

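apply_moves:
  plan:
    - {"jaw": 1,"delta_pos": [0,0,-15],"spin": 0}
    - {"jaw": 1,"delta_pos": [0,0,-55],"spin": 0}
    - {"jaw": 1,"delta_pos": [6,-25,-100],"spin": 0.12}
    - {"jaw": 1,"delta_pos": [16,-75,-114],"spin": 0.28}
    - {"jaw": 1,"delta_pos": [28,-128,-114],"spin": 0.44}
    - {"jaw": 1,"delta_pos": [40,-180,-114],"spin": 0.6}
    - {"jaw": 1,"delta_pos": [50,-230,-114],"spin": 0.76}
    - {"jaw": 1,"delta_pos": [60,-275,-114],"spin": 0.9}

```text
time_s: 18.9
ee_pos: [421.9, -277.8, 122.6]
ee_rot: [-179.8, 0.1, 80.6]
force: [0.4, -1.5, -0.1]
gripper_width: 43.8
```

```bash
python3 d.py 384.9 -299.3 80 63.1
```

```text
t 18.9 pos [ 421.9 -277.8  122.6] [-1.7983e+02  6.0000e-02  8.0580e+01] F [ 0.4 -1.5 -0.1] w 43.8 q6 -25.0
delta [-27.2 -32.9  42.7] spin 0.3051 jaw
```

apply_moves:
  plan:
    - {"jaw": 1,"delta_pos": [-12,-15,5],"spin": 0.13}
    - {"jaw": 1,"delta_pos": [-22,-28,10],"spin": 0.25}
    - {"jaw": 1,"delta_pos": [-27.2,-32.9,20],"spin": 0.305}
    - {"jaw": 1,"delta_pos": [-27.2,-32.9,30],"spin": 0.305}
    - {"jaw": 1,"delta_pos": [-27.2,-32.9,43],"spin": 0.305}
    - {"jaw": 1,"delta_pos": [-27.2,-32.9,60],"spin": 0.305}
    - {"jaw": 1,"delta_pos": [-27.2,-32.9,75],"spin": 0.305}
    - {"jaw": 1,"delta_pos": [-27.2,-32.9,85],"spin": 0.305}

```text
time_s: 19.9
ee_pos: [384.8, -298.9, 36.7]
ee_rot: [-179.8, 0.1, 63.2]
force: [0.1, -0.6, -0.9]
gripper_width: 43.8
```

```bash
python3 d.py 384.9 -299.3 12.4 63.1
```

```text
t 19.9 pos [ 384.8 -298.9   36.7] [-1.798e+02  9.000e-02  6.316e+01] F [ 0.1 -0.6 -0.9] w 43.8 q6 -12.0
delta [-0.3  0.3 24.3] spin 0.0011 jaw
```

apply_moves:
  plan:
    - {"jaw": 1,"delta_pos": [-0.3,0.3,8],"spin": 0.001}
    - {"jaw": 1,"delta_pos": [-0.3,0.3,14],"spin": 0.001}
    - {"jaw": 1,"delta_pos": [-0.3,0.3,19],"spin": 0.001}
    - {"jaw": 1,"delta_pos": [-0.3,0.3,22],"spin": 0.001}
    - {"jaw": 1,"delta_pos": [-0.3,0.3,23.5],"spin": 0.001}
    - {"jaw": 1,"delta_pos": [-0.3,0.3,24],"spin": 0.001}
    - {"jaw": 1,"delta_pos": [-0.3,0.3,24],"spin": 0.001}
    - {"jaw": 1,"delta_pos": [-0.3,0.3,24],"spin": 0.001}

```text
time_s: 20.9
ee_pos: [384.9, -299.3, 12.8]
ee_rot: [-179.8, 0.1, 63.1]
force: [-0.3, -0.3, -1.5]
gripper_width: 44.3
```

```bash
python3 d.py 384.9 -299.3 12.4 63.1
```

```text
t 20.9 pos [ 384.9 -299.3   12.8] [-1.7981e+02  9.0000e-02  6.3110e+01] F [-0.3 -0.3 -1.5] w 44.3 q6 -12.0
delta [ 0.  -0.1  0.4] spin 0.0002 jaw
```

apply_moves:
  plan:
    - {"jaw": 1,"delta_pos": [0,0,0.6],"spin": 0}
    - {"jaw": 1,"delta_pos": [0,0,0.6],"spin": 0}
    - {"jaw": 1,"delta_pos": [0,0,0.6],"spin": 0}
    - {"jaw": 0,"delta_pos": [0,0,0.6],"spin": 0}
    - {"jaw": 0,"delta_pos": [0,0,0.6],"spin": 0}
    - {"jaw": 0,"delta_pos": [0,0,0.6],"spin": 0}
    - {"jaw": 0,"delta_pos": [0,0,-30],"spin": 0}
    - {"jaw": 0,"delta_pos": [0,0,-90],"spin": 0}

```text
time_s: 21.9
ee_pos: [383.9, -298.2, 101.9]
ee_rot: [-179.5, 0.0, 63.1]
force: [0.8, -0.7, 0.2]
gripper_width: 89.9
```

```bash
python3 d.py 544.2 381.1 130 88.3
```

```text
t 21.9 pos [ 383.9 -298.2  101.9] [-1.7947e+02  2.0000e-02  6.3110e+01] F [ 0.8 -0.7  0.2] w 89.9 q6 -12.0
delta [ 678.3 -164.6  -26.9] spin -0.4397 jaw
```

apply_moves:
  plan:
    - {"jaw": 0,"delta_pos": [45,-11,-27],"spin": -0.03}
    - {"jaw": 0,"delta_pos": [100,-24,-27],"spin": -0.08}
    - {"jaw": 0,"delta_pos": [155,-38,-27],"spin": -0.14}
    - {"jaw": 0,"delta_pos": [210,-51,-27],"spin": -0.2}
    - {"jaw": 0,"delta_pos": [265,-64,-27],"spin": -0.26}
    - {"jaw": 0,"delta_pos": [320,-78,-27],"spin": -0.32}
    - {"jaw": 0,"delta_pos": [375,-91,-27],"spin": -0.38}
    - {"jaw": 0,"delta_pos": [430,-104,-27],"spin": -0.44}

```text
time_s: 22.9
ee_pos: [486.0, 134.1, 129.6]
ee_rot: [-179.5, -0.2, 88.4]
force: [0.3, -1.4, 0.7]
gripper_width: 91.1
```

```bash
python3 d.py 544.2 381.1 130 88.3;python3 look.py heatsink 385.2 -298.8 -26.9 6 plate_heatsink,heatsink
```

```text
t 22.9 pos [486.  134.1 129.6] [-179.54   -0.2    88.45] F [ 0.3 -1.4  0.7] w 91.1 q6 15.0
delta [2.484e+02 5.150e+01 1.000e-01] spin 0.0026 jaw
top plate_heatsink [ 384.1 -297.4] -27.0 cost 27.6
top heatsink [ 384.7 -289.1] -27.8 cost 297.6
scene plate_heatsink [ 388.4 -299.6] -26.4 cost 313.5
scene heatsink [ 388.2 -298.4] -26.2 cost 670.7
pics/look_1796583885.png
```

View pics/look_1796583885.png

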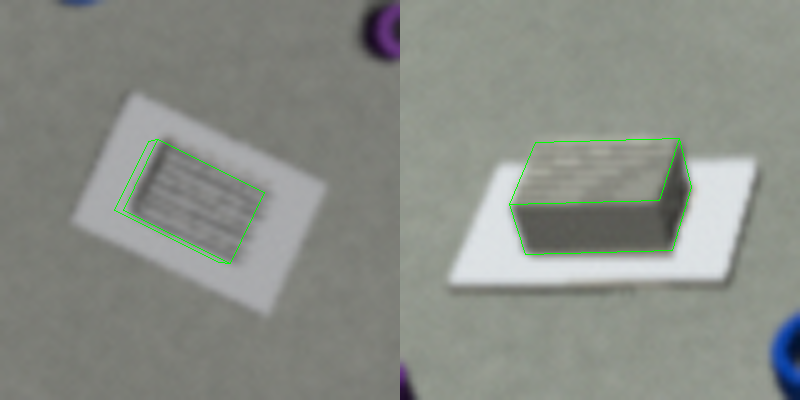

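The heat sink looks centred. The top fit slipped on low contrast, so I'll recheck it later. On to the rail.

apply_moves:
  plan:
    - {"jaw": 0,"delta_pos": [45,9,0],"spin": 0.002}
    - {"jaw": 0,"delta_pos": [95,20,0],"spin": 0.002}
    - {"jaw": 0,"delta_pos": [145,30,0],"spin": 0.002}
    - {"jaw": 0,"delta_pos": [195,41,0],"spin": 0.002}
    - {"jaw": 0,"delta_pos": [235,49,0],"spin": 0.002}
    - {"jaw": 0,"delta_pos": [248.4,51.5,5],"spin": 0.002}
    - {"jaw": 0,"delta_pos": [248.4,51.5,25],"spin": 0.002}
    - {"jaw": 0,"delta_pos": [248.4,51.5,50],"spin": 0.002}

```text
time_s: 24.0
ee_pos: [544.2, 382.9, 80.1]
ee_rot: [-179.6, -0.3, 88.5]
force: [0.9, -1.0, 0.6]
gripper_width: 91.5
```

```bash
cat >> fit.py <<'E'
S['rail']=[('hull',rect(26,100),0,24),('face',rect(26,100),24)]+[]
# holes
HOLES=[('face',circ(9)+[0,o],24) for o in (-35,0,35)]
S['rail']+=HOLES
E
python3 - <<'E'
from fit import *
import pickle
o=pickle.load(open('m.pkl','rb'))
for h in (33,35,37):
    S['rail'][2:]=[('face',circ(9)+[0,a],24) for a in (-h,0,h)]
    for n,p in (('top',[542,383,-.03]),('scene',[546,380,-.03])):
        p,c=fit(o[n],n,'rail',np.array(p)); print(h,n,p[:2].round(1),np.degrees(p[2]).round(1),round(c,1))
E
python3 d.py 544.7 381.1 5 88.2
```

```text
33 top [542.4 383. ] -2.5 60.4
33 scene [546.4 379.4] -2.6 36.6
35 top [542.5 382.8] -2.6 37.8
35 scene [546.  379.9] -1.8 28.2
37 top [542.5 382.9] -2.6 37.3
37 scene [545.9 380.1] -2.0 29.5
t 24.0 pos [544.2 382.9  80.1] [-179.62   -0.28   88.5 ] F [ 0.9 -1.   0.6] w 91.5 q6 35.0
delta [-2.1  1.  75.1] spin 0.0053 jaw
```

apply_moves:
  plan:
    - {"jaw": 0,"delta_pos": [-1.8,0.5,15],"spin": 0.012}
    - {"jaw": 0,"delta_pos": [-1.8,0.5,35],"spin": 0.012}
    - {"jaw": 0,"delta_pos": [-1.8,0.5,55],"spin": 0.012}
    - {"jaw": 0,"delta_pos": [-1.8,0.5,68],"spin": 0.012}
    - {"jaw": 0,"delta_pos": [-1.8,0.5,75],"spin": 0.012}
    - {"jaw": 0,"delta_pos": [-1.8,0.5,75],"spin": 0.012}
    - {"jaw": 0,"delta_pos": [-1.8,0.5,75],"spin": 0.012}
    - {"jaw": 0,"delta_pos": [-1.8,0.5,75],"spin": 0.012}

```text
time_s: 25.0
ee_pos: [544.5, 381.7, 5.9]
ee_rot: [-179.7, -0.3, 87.8]
force: [-0.6, -0.4, -0.4]
gripper_width: 91.3
```

```bash
python3 d.py 544.2 381.4 5 87.8
python3 - <<'E'
from workcell import cams
import cv2
im=cams.grab_frame("scene");cv2.imwrite('pics/s3.png',cv2.resize(im[120:240,330:480,::-1],(750,600),interpolation=cv2.INTER_CUBIC))
E
```

```text
t 25.0 pos [544.5 381.7   5.9] [-179.68   -0.32   87.82] F [-0.6 -0.4 -0.4] w 91.3 q6 36.0
delta [-0.3 -0.3  0.9] spin 0.0003 jaw
```

View pics/s3.png

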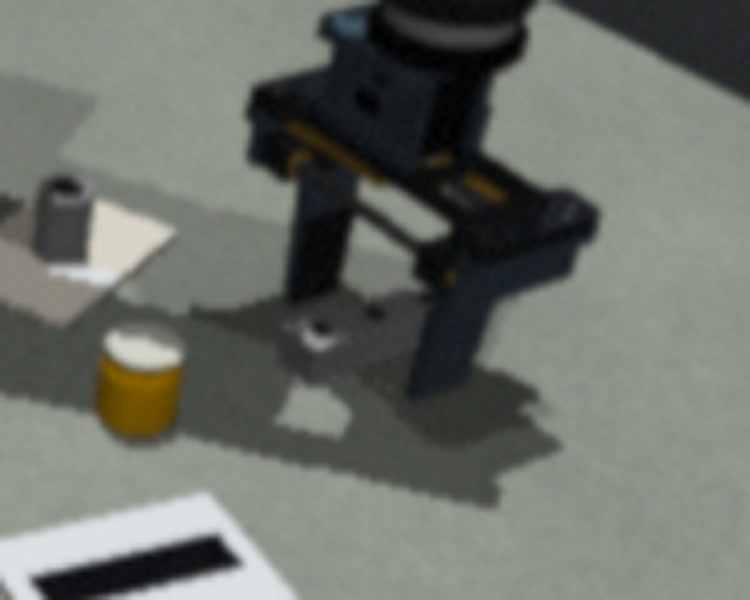

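The rail (crop px 360,330) is between the fingers. I close harder, at 45 N.

apply_moves:
  plan:
    - {"jaw": 1,"delta_pos": [-0.2,0,0.5],"spin": 0}
    - {"jaw": 1,"delta_pos": [-0.2,0,0.5],"spin": 0}
    - {"jaw": 1,"delta_pos": [-0.2,0,0.5],"spin": 0}
    - {"jaw": 1,"delta_pos": [-0.2,0,0.5],"spin": 0}
    - {"jaw": 1,"delta_pos": [-0.2,0,0.5],"spin": 0}
    - {"jaw": 1,"delta_pos": [-0.2,0,0.5],"spin": 0}
    - {"jaw": 1,"delta_pos": [-0.2,0,0.5],"spin": 0}
    - {"jaw": 1,"delta_pos": [-0.2,0,0.5],"spin": 0}
  squeeze: 45

```text
time_s: 26.05
ee_pos: [543.9, 381.4, 5.2]
ee_rot: [-179.6, -0.3, 87.8]
force: [-2.0, 0.8, 1.4]
gripper_width: 25.9
```

```bash
python3 d.py 634.5 155.4 80 80.3
```

```text
t 26.05 pos [543.9 381.4   5.2] [-179.61   -0.29   87.81] F [-2.   0.8  1.4] w 25.9 q6 36.0
delta [-222.    98.6  -76.6] spin 0.1311 jaw
```

apply_moves:
  plan:
    - {"jaw": 1,"delta_pos": [0,0,-15],"spin": 0}
    - {"jaw": 1,"delta_pos": [0,0,-50],"spin": 0}
    - {"jaw": 1,"delta_pos": [-30,13,-80],"spin": 0.02}
    - {"jaw": 1,"delta_pos": [-80,36,-85],"spin": 0.05}
    - {"jaw": 1,"delta_pos": [-130,58,-85],"spin": 0.08}
    - {"jaw": 1,"delta_pos": [-180,80,-85],"spin": 0.11}
    - {"jaw": 1,"delta_pos": [-215,95,-85],"spin": 0.131}
    - {"jaw": 1,"delta_pos": [-222,98.6,-80],"spin": 0.131}

```text
time_s: 27.05
ee_pos: [635.6, 152.6, 83.8]
ee_rot: [-179.6, -0.2, 80.1]
force: [-0.8, 0.4, -4.3]
gripper_width: 25.3
```

```bash
python3 d.py 634.5 155.3 12 80.3
```

```text
t 27.05 pos [635.6 152.6  83.8] [-179.64   -0.22   80.12] F [-0.8  0.4 -4.3] w 25.3 q6 22.0
delta [ 2.2 -1.1 71.8] spin -0.0032 jaw
```

apply_moves:
  plan:
    - {"jaw": 1,"delta_pos": [2.2,-1.1,5],"spin": -0.003}
    - {"jaw": 1,"delta_pos": [2.2,-1.1,20],"spin": -0.003}
    - {"jaw": 1,"delta_pos": [2.2,-1.1,38],"spin": -0.003}
    - {"jaw": 1,"delta_pos": [2.2,-1.1,54],"spin": -0.003}
    - {"jaw": 1,"delta_pos": [2.2,-1.1,65],"spin": -0.003}
    - {"jaw": 1,"delta_pos": [2.2,-1.1,69],"spin": -0.003}
    - {"jaw": 1,"delta_pos": [2.2,-1.1,70.5],"spin": -0.003}
    - {"jaw": 1,"delta_pos": [2.2,-1.1,70.5],"spin": -0.003}

```text
time_s: 28.05
ee_pos: [634.9, 155.3, 13.8]
ee_rot: [-179.7, -0.2, 80.3]
force: [-0.5, -0.3, -6.2]
gripper_width: 25.5
```

```bash
python3 d.py 634.5 155.3 11.2 80.3
```

```text
t 28.05 pos [634.9 155.3  13.8] [-179.69   -0.24   80.29] F [-0.5 -0.3 -6.2] w 25.5 q6 22.0
delta [-0.  -0.4  2.6] spin -0.0002 jaw
```

apply_moves:
  plan:
    - {"jaw": 1,"delta_pos": [0,-0.3,1],"spin": 0}
    - {"jaw": 1,"delta_pos": [0,-0.3,1.8],"spin": 0}
    - {"jaw": 1,"delta_pos": [0,-0.3,2.2],"spin": 0}
    - {"jaw": 1,"delta_pos": [0,-0.3,2.2],"spin": 0}
    - {"jaw": 1,"delta_pos": [0,-0.3,2.2],"spin": 0}
    - {"jaw": 1,"delta_pos": [0,-0.3,2.2],"spin": 0}
    - {"jaw": 1,"delta_pos": [0,-0.3,2.2],"spin": 0}
    - {"jaw": 1,"delta_pos": [0,-0.3,2.2],"spin": 0}

```text
time_s: 29.05
ee_pos: [634.6, 155.4, 11.6]
ee_rot: [-179.7, -0.2, 80.3]
force: [-0.3, 0.2, -5.2]
gripper_width: 25.6
```

```bash
python3 d.py 634.5 155.3 11.2 80.3
```

```text
t 29.05 pos [634.6 155.4  11.6] [-179.69   -0.24   80.29] F [-0.3  0.2 -5.2] w 25.6 q6 22.0
delta [-0.1 -0.1  0.4] spin -0.0002 jaw
```

apply_moves:
  plan:
    - {"jaw": 1,"delta_pos": [0,0,0.6],"spin": 0}
    - {"jaw": 1,"delta_pos": [0,0,0.6],"spin": 0}
    - {"jaw": 1,"delta_pos": [0,0,0.6],"spin": 0}
    - {"jaw": 0,"delta_pos": [0,0,0.6],"spin": 0}
    - {"jaw": 0,"delta_pos": [0,0,0.6],"spin": 0}
    - {"jaw": 0,"delta_pos": [0,0,0.6],"spin": 0}
    - {"jaw": 0,"delta_pos": [0,0,-30],"spin": 0}
    - {"jaw": 0,"delta_pos": [0,0,-90],"spin": 0}

```text
time_s: 30.05
ee_pos: [633.2, 154.5, 99.9]
ee_rot: [-179.4, -0.1, 80.3]
force: [0.9, 0.3, 0.5]
gripper_width: 72.8
```

```bash
python3 d.py 229 527 214 156.5
```

```text
t 30.05 pos [633.2 154.5  99.9] [-1.7936e+02 -1.0000e-01  8.0280e+01] F [0.9 0.3 0.5] w 72.8 q6 22.0
delta [ 299.2 -462.6 -108.4] spin -1.3302 jaw
```

Now move the arm back to its start region so the view is clear for checks.

apply_moves:
  plan:
    - {"jaw": 0,"delta_pos": [10,-20,-50],"spin": 0}
    - {"jaw": 0,"delta_pos": [40,-65,-100],"spin": -0.15}
    - {"jaw": 0,"delta_pos": [70,-115,-110],"spin": -0.3}
    - {"jaw": 0,"delta_pos": [100,-165,-110],"spin": -0.45}
    - {"jaw": 0,"delta_pos": [130,-215,-110],"spin": -0.6}
    - {"jaw": 0,"delta_pos": [160,-260,-110],"spin": -0.75}
    - {"jaw": 0,"delta_pos": [190,-305,-110],"spin": -0.9}
    - {"jaw": 0,"delta_pos": [220,-350,-110],"spin": -1.0}

```text
time_s: 31.05
ee_pos: [325.2, 431.1, 214.7]
ee_rot: [-179.8, -0.6, 137.8]
force: [0.2, -0.0, 0.3]
gripper_width: 91.4
```

```bash
python3 d.py 229 527 214 156.5
```

```text
t 31.05 pos [325.2 431.1 214.7] [-179.81   -0.59  137.78] F [ 0.2 -0.   0.3] w 91.4 q6 3.0
delta [135.7   6.4   2.1] spin -0.3267 jaw
```

apply_moves:
  plan:
    - {"jaw": 0,"delta_pos": [40,2,0],"spin": -0.1}
    - {"jaw": 0,"delta_pos": [90,4,0],"spin": -0.25}
    - {"jaw": 0,"delta_pos": [135,6,0],"spin": -0.32}
    - {"jaw": 0,"delta_pos": [135,6,0],"spin": -0.32}
    - {"jaw": 0,"delta_pos": [135,6,0],"spin": -0.32}
    - {"jaw": 0,"delta_pos": [135,6,0],"spin": -0.32}
    - {"jaw": 0,"delta_pos": [135,6,0],"spin": -0.32}
    - {"jaw": 0,"delta_pos": [135,6,0],"spin": -0.32}

```text
time_s: 32.05
ee_pos: [229.8, 525.9, 216.1]
ee_rot: [180.0, -0.6, 156.1]
force: [0.6, 0.1, 0.0]
gripper_width: 91.2
```

```bash
cat > chk.py <<'E'
from fit import *
import pickle
ref=pickle.load(open('r.pkl','rb'))
# joint model: plate (fixed from earlier, re-fit) + silhouette + part
for k in PL:
    part=[(L[0],L[1])+tuple(z+6 for z in L[2:]) for L in S[k]]
    S['c_'+k]=None
def run(ims):
    v=[]
    for n in ('top','scene'):
        im=ims[n]; c=[]
        for k in PL:
            pp=ref['plate_'+k,n]
            part=[(L[0],L[1])+tuple(z+6 for z in L[2:]) for L in S[k]]
            # part on white plate: paint plate at its known pose, silhouette, then part
            S['tmp']=None
            sym=k in('bearing','bush')
            def pol(v):
                S['plate0']=S['plate_'+k]; a=polys(n,'plate0',pp,0)
                S['part0']=part; return a+polys(n,'part0',v,0)
            q=pol(pp)[1];a=np.floor(q.min(0)-3).astype(int);b=np.ceil(q.max(0)+4).astype(int)
            q2=np.vstack(pol(pp));a=np.minimum(a,np.floor(q2.min(0)-3)).astype(int);w,h=(b-a)
            def f(u):
                P=np.array([pp[0]+u[0],pp[1]+u[1],pp[2]+(0 if sym else u[2]/50)])
                lab=np.zeros((h*SS,w*SS),np.uint8);po=pol(P)
                for i,qq in enumerate(po): cv2.fillPoly(lab,[np.round(((qq+.5-a)*SS-.5)*16).astype(np.int32)],i+1,shift=4)
                A=np.stack([cv2.GaussianBlur(cv2.resize((lab==i).astype(np.float32),(w,h),interpolation=cv2.INTER_AREA),(0,0),.6).ravel() for i in range(len(po)+1)],1)
                Y=im[a[1]:b[1],a[0]:b[0]].reshape(-1,3).astype(np.float32)
                # silhouette colour fixed black
                j=3; Y2=Y-A[:,[j]]*25.
                A2=np.delete(A,j,1);B=np.linalg.lstsq(A2,Y2,rcond=None)[0]
                return np.mean(np.minimum(abs(A2@B-Y2),40)**2)
            best=min((minimize(f,u0,method='Nelder-Mead',options=dict(initial_simplex=np.array(u0)+np.array([[0,0,0],[3,0,0],[0,3,0],[0,0,3]]),xatol=.05,fatol=1e-3)) for u0 in ([-1,-1,-1],[1,1,1],[-3,2,0],[3,-2,0])),key=lambda r:r.fun)
            print(n,k,'offset from plate',best.x[:2].round(1),'yaw',0 if sym else np.degrees(best.x[2]/50).round(1),'cost',round(best.fun,1))
            P=np.array([pp[0]+best.x[0],pp[1]+best.x[1],pp[2]+(0 if sym else best.x[2]/50)])
            u=np.round(proj(n,[*pp[:2],10])[0]).astype(int)-25
            z=cv2.resize(im[u[1]:u[1]+50,u[0]:u[0]+50,::-1],(200,200),interpolation=cv2.INTER_CUBIC);z0=z.copy()
            for qq in pol(P): cv2.polylines(z,[np.round((qq-u+.5)*4-.5).astype(int)],True,(0,255,0),1)
            c+=[np.vstack([z0,z])]
        v.append(np.hstack(c))
    return v
ims={n:cams.grab_frame(n) for n in('top','scene')}
pickle.dump(ims,open('ims.pkl','wb'))
v=run(ims)
cv2.imwrite('pics/chk_top.png',v[0]);cv2.imwrite('pics/chk_scene.png',v[1])
E
python3 chk.py
```

```text
top bearing offset from plate [0.3 1.1] yaw 0 cost 16.3
top bush offset from plate [0.8 0.5] yaw 0 cost 91.4
top heatsink offset from plate [0.7 1.8] yaw -0.5 cost 15.0
top rail offset from plate [0.9 0.5] yaw -0.1 cost 17.0
scene bearing offset from plate [-0.6  0.9] yaw 0 cost 27.6
scene bush offset from plate [ 0.7 -0.1] yaw 0 cost 396.6
scene heatsink offset from plate [2.9 0.8] yaw 0.3 cost 49.0
scene rail offset from plate [1.5 0.5] yaw 0.5 cost 48.5
```

View pics/chk_top.png

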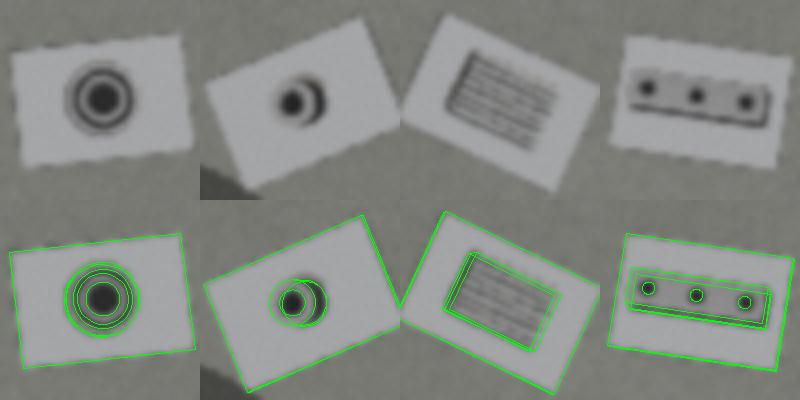

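View pics/chk_scene.png

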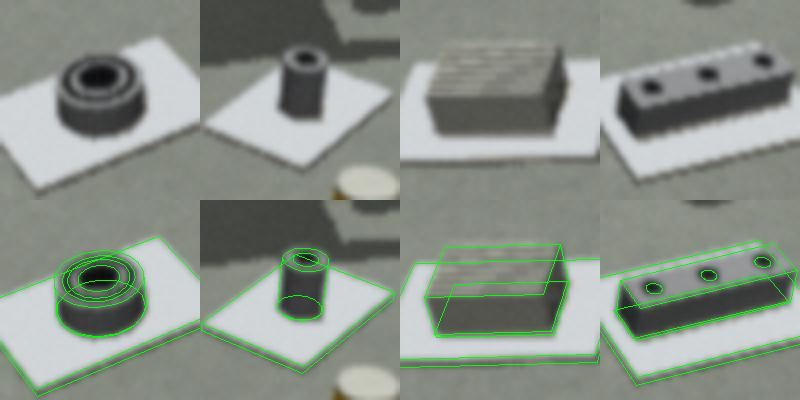

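Bearing, bush and rail are within about 1 mm of their spots. Both cameras put the heat sink about 2 mm off along its fins, so I correct that.

```bash
python3 d.py 384.9 -299.3 130 63.1
```

```text
t 32.15 pos [229.6 526.1 216.1] [179.99  -0.62 156.08] F [-0.   0.1  0.5] w 91.3 q6 -1.0
delta [-477.5 -691.6   80.8] spin 1.6229 jaw
```

apply_moves:
  plan:
    - {"jaw": 0,"delta_pos": [-30,-24,0],"spin": 0.1}
    - {"jaw": 0,"delta_pos": [-75,-60,0],"spin": 0.25}
    - {"jaw": 0,"delta_pos": [-120,-96,0],"spin": 0.4}
    - {"jaw": 0,"delta_pos": [-165,-132,0],"spin": 0.55}
    - {"jaw": 0,"delta_pos": [-210,-168,0],"spin": 0.7}
    - {"jaw": 0,"delta_pos": [-255,-204,0],"spin": 0.85}
    - {"jaw": 0,"delta_pos": [-300,-240,0],"spin": 1.0}
    - {"jaw": 0,"delta_pos": [-345,-276,0],"spin": 1.1}

```text
time_s: 33.15
ee_pos: [433.8, 132.1, 212.6]
ee_rot: [-179.5, -0.3, 92.8]
force: [0.7, 0.4, 1.0]
gripper_width: 91.4
```

```bash
python3 d.py 384.9 -299.3 130 63.1
```

```text
t 33.15 pos [433.8 132.1 212.6] [-179.51   -0.31   92.84] F [0.7 0.4 1. ] w 91.4 q6 12.0
delta [-428.9  -69.5   80.9] spin 0.5191 jaw
```

apply_moves:
  plan:
    - {"jaw": 0,"delta_pos": [-50,-8,0],"spin": 0.07}
    - {"jaw": 0,"delta_pos": [-105,-17,15],"spin": 0.15}
    - {"jaw": 0,"delta_pos": [-160,-26,30],"spin": 0.22}
    - {"jaw": 0,"delta_pos": [-215,-35,45],"spin": 0.3}
    - {"jaw": 0,"delta_pos": [-270,-44,60],"spin": 0.37}
    - {"jaw": 0,"delta_pos": [-325,-53,70],"spin": 0.45}
    - {"jaw": 0,"delta_pos": [-380,-62,80],"spin": 0.519}
    - {"jaw": 0,"delta_pos": [-428.9,-69.5,80],"spin": 0.519}

```text
time_s: 34.15
ee_pos: [384.0, -301.1, 130.2]
ee_rot: [-179.4, -0.0, 63.0]
force: [-0.2, 0.7, 0.9]
gripper_width: 90.8
```

```bash
python3 d.py 384.9 -299.3 60 63.1
```

```text
t 34.15 pos [ 384.  -301.1  130.2] [-1.7936e+02 -5.0000e-02  6.3020e+01] F [-0.2  0.7  0.9] w 90.8 q6 -12.0
delta [ 1.9  0.7 70.2] spin -0.0014 jaw
```

apply_moves:
  plan:
    - {"jaw": 0,"delta_pos": [1.9,0.5,15],"spin": -0.001}
    - {"jaw": 0,"delta_pos": [1.9,0.6,40],"spin": -0.001}
    - {"jaw": 0,"delta_pos": [1.9,0.7,65],"spin": -0.001}
    - {"jaw": 0,"delta_pos": [1.9,0.9,88],"spin": -0.001}
    - {"jaw": 0,"delta_pos": [1.9,1.1,106],"spin": -0.001}
    - {"jaw": 0,"delta_pos": [1.9,1.2,116.5],"spin": -0.001}
    - {"jaw": 0,"delta_pos": [1.9,1.2,116.5],"spin": -0.001}
    - {"jaw": 0,"delta_pos": [1.9,1.2,116.5],"spin": -0.001}

```text
time_s: 35.15
ee_pos: [385.3, -299.3, 14.3]
ee_rot: [-179.4, -0.0, 63.1]
force: [0.5, 0.2, 0.2]
gripper_width: 90.8
```

```bash
python3 d.py 384.9 -299.3 12.5 63.1
```

```text
t 35.15 pos [ 385.3 -299.3   14.3] [-1.7943e+02 -4.0000e-02  6.3090e+01] F [0.5 0.2 0.2] w 90.8 q6 -12.0
delta [-0.2 -0.4  1.8] spin -0.0001 jaw
```

apply_moves:
  plan:
    - {"jaw": 0,"delta_pos": [-0.2,-0.4,1],"spin": 0}
    - {"jaw": 1,"delta_pos": [-0.2,-0.4,1],"spin": 0}
    - {"jaw": 1,"delta_pos": [-0.2,-0.4,1],"spin": 0}
    - {"jaw": 1,"delta_pos": [-0.2,-0.4,1],"spin": 0}
    - {"jaw": 1,"delta_pos": [-0.2,-0.4,1],"spin": 0}
    - {"jaw": 1,"delta_pos": [-0.2,-0.4,1],"spin": 0}
    - {"jaw": 1,"delta_pos": [-0.2,-0.4,1],"spin": 0}
    - {"jaw": 1,"delta_pos": [-0.2,-0.4,1],"spin": 0}
  squeeze: 20

```text
time_s: 36.15
ee_pos: [384.9, -299.3, 13.3]
ee_rot: [-179.4, -0.0, 63.1]
force: [0.6, 0.1, -0.2]
gripper_width: 44.2
```

```bash
python3 d.py 384.9 -299.3 12.5 63.1
```

```text
t 36.15 pos [ 384.9 -299.3   13.3] [-1.7943e+02 -4.0000e-02  6.3100e+01] F [ 0.6  0.1 -0.2] w 44.2 q6 -12.0
delta [0.  0.  0.8] spin -0.0001 jaw
```

apply_moves:
  plan:
    - {"jaw": 1,"delta_pos": [0,0,-2.5],"spin": 0}
    - {"jaw": 1,"delta_pos": [0,0,-3],"spin": 0}
    - {"jaw": 1,"delta_pos": [-1,-0.3,-3],"spin": 0}
    - {"jaw": 1,"delta_pos": [-2,-0.6,-3],"spin": 0}
    - {"jaw": 1,"delta_pos": [-2,-0.6,-3],"spin": 0}
    - {"jaw": 1,"delta_pos": [-2,-0.6,-2],"spin": 0}
    - {"jaw": 1,"delta_pos": [-2,-0.6,-1],"spin": 0}
    - {"jaw": 1,"delta_pos": [-2,-0.6,-0.5],"spin": 0}

```text
time_s: 37.15
ee_pos: [383.4, -300.8, 13.7]
ee_rot: [-179.4, -0.0, 63.1]
force: [-0.1, -0.3, -1.0]
gripper_width: 43.8
```

```bash
python3 d.py 383.5 -300.8 13.3 63.1
```

```text
t 37.15 pos [ 383.4 -300.8   13.7] [-1.7942e+02 -4.0000e-02  6.3090e+01] F [-0.1 -0.3 -1. ] w 43.8 q6 -12.0
delta [0.  0.1 0.4] spin -0.0001 jaw
```

apply_moves:
  plan:
    - {"jaw": 1,"delta_pos": [0,0,0.5],"spin": 0}
    - {"jaw": 1,"delta_pos": [0,0,0.5],"spin": 0}
    - {"jaw": 1,"delta_pos": [0,0,0.5],"spin": 0}
    - {"jaw": 0,"delta_pos": [0,0,0.5],"spin": 0}
    - {"jaw": 0,"delta_pos": [0,0,0.5],"spin": 0}
    - {"jaw": 0,"delta_pos": [0,0,0.5],"spin": 0}
    - {"jaw": 0,"delta_pos": [0,0,-30],"spin": 0}
    - {"jaw": 0,"delta_pos": [0,0,-90],"spin": 0}

```text
time_s: 38.15
ee_pos: [382.8, -300.1, 102.7]
ee_rot: [-179.1, -0.1, 63.1]
force: [0.8, -0.9, 0.8]
gripper_width: 89.7
```

```bash
python3 d.py 450 100 200 80
```

```text
t 38.15 pos [ 382.8 -300.1  102.7] [-1.7908e+02 -1.1000e-01  6.3090e+01] F [ 0.8 -0.9  0.8] w 89.7 q6 -12.0
delta [ 387.4 -122.7  -94.6] spin -0.2951 jaw
```

apply_moves:
  plan:
    - {"jaw": 0,"delta_pos": [20,-7,-40],"spin": 0}
    - {"jaw": 0,"delta_pos": [70,-22,-80],"spin": -0.05}
    - {"jaw": 0,"delta_pos": [125,-40,-95],"spin": -0.1}
    - {"jaw": 0,"delta_pos": [180,-57,-95],"spin": -0.15}
    - {"jaw": 0,"delta_pos": [235,-75,-95],"spin": -0.2}
    - {"jaw": 0,"delta_pos": [290,-92,-95],"spin": -0.25}
    - {"jaw": 0,"delta_pos": [345,-110,-95],"spin": -0.29}
    - {"jaw": 0,"delta_pos": [387,-122,-95],"spin": -0.29}

```text
time_s: 39.15
ee_pos: [450.3, 101.6, 200.6]
ee_rot: [-179.2, -0.4, 79.8]
force: [-0.0, -0.0, -0.4]
gripper_width: 91.1
```

```bash
python3 d.py 260 500 214 150
```

```text
t 39.15 pos [450.3 101.6 200.6] [-179.17   -0.39   79.8 ] F [-0.  -0.  -0.4] w 91.1 q6 21.0
delta [ 358.5 -258.    -7.3] spin -1.2252 jaw
```

apply_moves:
  plan:
    - {"jaw": 0,"delta_pos": [40,-29,-7],"spin": -0.1}
    - {"jaw": 0,"delta_pos": [85,-61,-7],"spin": -0.25}
    - {"jaw": 0,"delta_pos": [130,-94,-7],"spin": -0.4}
    - {"jaw": 0,"delta_pos": [178,-128,-7],"spin": -0.55}
    - {"jaw": 0,"delta_pos": [225,-162,-7],"spin": -0.7}
    - {"jaw": 0,"delta_pos": [272,-196,-7],"spin": -0.85}
    - {"jaw": 0,"delta_pos": [320,-230,-7],"spin": -1.0}
    - {"jaw": 0,"delta_pos": [358,-258,-7],"spin": -1.1}

```text
time_s: 40.15
ee_pos: [258.6, 501.4, 213.6]
ee_rot: [-180.0, -0.9, 143.1]
force: [0.6, -0.3, 0.7]
gripper_width: 90.9
```

```bash
python3 chk.py
python3 - <<'E'
import pickle,cv2
o=pickle.load(open('ims.pkl','rb'))['scene'];cv2.imwrite('pics/sfin.png',cv2.resize(o[:,:,::-1],(800,600)))
E
```

```text
top bearing offset from plate [0.3 1.1] yaw 0 cost 16.5
top bush offset from plate [0.8 0.5] yaw 0 cost 259.3
top heatsink offset from plate [-0.   0.3] yaw 1.1 cost 16.6
top rail offset from plate [0.9 0.5] yaw -0.1 cost 17.2
scene bearing offset from plate [-0.7  1. ] yaw 0 cost 27.8
scene bush offset from plate [0.3 0.2] yaw 0 cost 478.6
scene heatsink offset from plate [ 2.1 -0.5] yaw 1.1 cost 50.6
scene rail offset from plate [1.4 0.4] yaw 0.3 cost 48.4
```

View pics/chk_top.png

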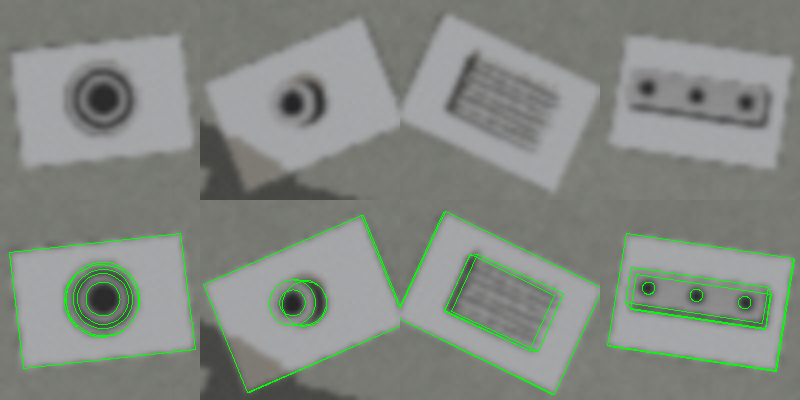

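View pics/sfin.png

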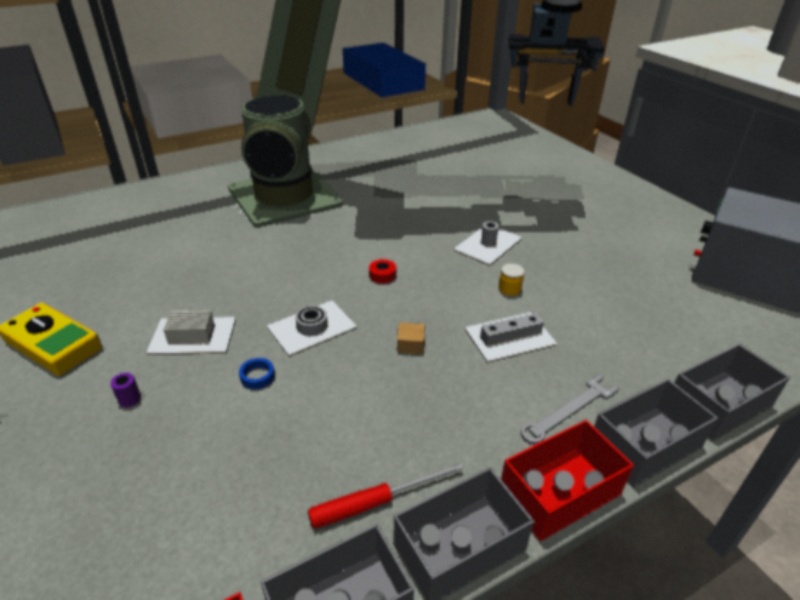

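```bash
python3 -c "
from workcell import env
print(env.job_done(), env.state()['time_s'])"
```

```text
the job is handed in; nothing more can be done
the job is handed in; nothing more can be done
```

All four parts stand upright on their matching plates and are released. I handed the job in at about 40 s, with the arm clear and its gripper open. The red, purple and blue look-alikes were not touched.

After the first placing, both cameras showed the heat sink about 2 mm off along its fins, so I picked it up again and shifted it. The last model fits against the plates, from both cameras, gave:

| Part | Top camera offset (x, y) mm | Scene camera offset (x, y) mm | Turn |
|---|---|---|---|
| Bearing | 0.3, 1.1 | -0.7, 1.0 | round |
| Bush | 0.8, 0.5 | 0.3, 0.2 | round |
| Heat sink | 0.0, 0.3 | 2.1, -0.5 | 1.1° in both |
| Rail | 0.9, 0.5 | 1.4, 0.4 | -0.1° and 0.3° |

- **Heat sink:** the cameras disagree by about 2 mm across its fins, so its error there could be anywhere from 0 to 2 mm.
- **Fits that failed:** some mid-run fits failed because the arm blocked or shaded the view, and one top-camera fit of the heat sink slipped on low contrast. The final bush fits are rough because of a shadow on its plate.

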